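# Gauge the blind bore of a vial holder and present it hole-up

## Robot

A 6-joint arm with a two-finger parallel gripper is mounted at the origin on a cart in front of the work surface, level with it; the furniture and walls round the work are solid. World frame = base frame: x ahead of the robot, y to its left, z up, the work surface at z = 0. Lengths are in m, angles in rad, forces in N, time in s.
With the tool pointing down it reaches from about 0.375 to 0.9 m from the base axis. Payload 3.1 kg.
Tool frame: the origin (TCP) lies on the mounting face of the last link; the fingertips stand 182 mm ahead of it and the grasp point (between the pads) lies 164 mm ahead of it (arm.pinch_z is the distance from the TCP to the grasp point, in m); z points along the fingers, y is the direction in which the jaws open and shut (so a half turn about z gives the same grasp; the last joint's range is limited). The gripper opens to 87 mm and grips with 3 to 60 N. Pads are 19 mm wide; open, the fingers measure 117 mm over their backs; the gripper's body (75 mm by 190 mm) begins 51 mm behind the grasp point.
Start: joints at [1.038, 0.527, 1.433, -0, 1.181, -0.178], TCP at [0.217, 0.586, 0.405] pointing down, gripper open.
Joint ranges: [-3.08, 3.08], [-0.75, 2.2], [0.22, 2.44], [-1.43, 4.57], [0, 2.65], [-2.85, 2.85]. Speed limits (rad/s): [2.79, 2.79, 3.14, 3.14, 3.14, 3.14].

## Interface

Orientations are given as a unit quaternion [x, y, z, w].
In Python, from workcell import arm gives the robot as it stands. The module is installed in compiled form; this text tells all that it offers.
- The arm moves only by the shell command python3 -m crank 'ROWS' [FORCE]. ROWS is JSON, a list of rows, each a list of 7 numbers: the finger opening in mm, from 0 to 87, then the shift along the tool's x, y, z in units of 50 mm (1.0 is 50 mm), then the turn, a rotation vector about the tool's x, y, z in units of 8 degrees (1.0 is 8 degrees). A call has 1 to 12 rows; each row shifts and turns the pose as measured when the row begins, along the tool's axes as they then stand; what a row does not reach is not made up. A row lasts 1/10 s, in which the tool goes at most 50 mm and 8.59 degrees, less where a joint would pass 70% of its speed; a pose out of reach is approached as far as the arm can. A call is refused whole if a number of a shift passes 1 or a number of a turn 1, either way. A call with a gripper value outside its range is refused whole. The fingers move at their own pace and stop on an object; FORCE is the grip in N (left out, the last holds). Time passes only in rows, so rows that do not move let the fingers close. It gives the time, the measured TCP pose, the force and the opening at its end, in the units of the state.
- arm.get_state(): the state, without advancing time (a new reading comes with each control period).
- arm.get_image(name): name is "scene" or "top" or "wrist"; returns (picture, depth): 400x640x3 uint8, red, green, blue; 400x640 float32, m along the optical axis (not along the pixel's ray), 0 where there is no reading.
- arm.camera_params(name): a dict with "K" (3x3 intrinsics, pixels), "T" (4x4, takes a point from camera to world coordinates). Camera axes: x right, y down, z forward; pixel columns grow to the right and rows downward; lengths in m; the calibration is good to about 2 mm. The wrist camera is an equidistant fisheye: a pixel r from the principal point sees the ray r / f radians off the axis. A picture is of the moment at which its call begins: read the wrist's pose just before it. camera_params takes no time and is no camera call; for the wrist camera it gives the pose at the moment of the call.
- arm.hand_in(): hands the job in, once; it reports no verdict.
Trained networks look in the newest picture that a camera, given by its name, has taken for a name from the list of things; names that differ only in an ending like _2 or _b are one class to them, and where a whole thing is asked for, a point or a joint stands for the part that bears it (a point fixed in the world has none). Each returns a list of dicts, best first, with "conf" (0 to 1); they miss things now and then, are a little off and sometimes report something else, mostly with a low value. They report only what shows in the picture. A call takes as long as a camera call. They do not tell look-alikes from the thing itself.
- arm.regions_of(camera, target): "region" (400x640 bool, what is visible of it).
- arm.place_of(camera, target): "position" ([x, y, z] in m, in the coordinates of the camera as it stood for that picture, good to about 4 mm: a listed point, or the origin of a listed thing).
The state is a dict: "t": time; "qpos": joint angles; "qd": joint speeds; "effort": joint torques, N m; "tcp_pos": TCP position; "tool_rot": TCP orientation; "contact_force": force on the tool from outside, world axes, zero at the start; "wrist_torque": the same for the moment, N m; "grip_width": opening from 0.0 (shut) to 1.0 (fully open).
Only numpy, scipy, OpenCV 4.12 (cv2) and the standard library are available. Lean on these libraries where they do the work, as an engineer would, in place of code of your own. Each camera call takes 0.05 s, during which the arm holds its last target.

## Task

The square aluminium vial holder lying on the bench has a deep round hole in only one of its two ends. Pick it up, find that end and check the hole by feel: slide it onto the level free end of the gauge pin until the pin bottoms in the hole, and draw it off again. Then turn the holder so that its hole faces straight up, ready for a vial, and finish still holding it in the gripper, steady and about 20 cm above the bench, clear of everything; leave the beaker, vial, timer and tape roll where they are.

Things in the scene. Friction and masses are not known exactly. Their poses are not given: they have to be found in the camera images.
- holder_center (a point): centre of the loose aluminium vial holder, a square block 40 x 40 mm and 62 mm long, 0.13 to 0.25 kg, lying on one long side (centre 20 mm above the bench) at any yaw. Its own x axis runs along its length and points out of the end with the hole; the other end is closed and flat; the outside is otherwise the same at both ends. The round hole is blind, 27 mm across and 50 mm deep, its axis on the block's long axis
- hole_floor (a point): centre of the floor of the holder's blind hole, 19 mm from the holder's centre towards the closed end (the mouth is 50 mm further along +x of the holder, which this frame shares); the closed end is 12 mm thick
- holder: the vial holder itself; origin and axes as holder_center
- pin_tip (a point): tip of the gauge pin: a round steel bar 14 mm across with a rounded free end, level, 100 mm above the bench. This frame's y axis is level and points out of the tip, away from the stand; the bar runs 90 mm back from the tip (along -y) and then bends straight down
- gauge: the gauge stand, fixed to the bench: a dark steel foot 80 x 90 x 14 mm whose underside centre is the origin (axes as the pin's), an upright bar 14 mm across at its centre and, 100 mm up, the level pin bent towards +y. No part is higher than 107 mm
- beaker_center (a point): bystander: centre of an empty plastic beaker, 69 mm across, 83 mm high
- vial_center (a point): bystander: centre of a standing capped vial, 25 mm across, 56 mm high
- timer_center (a point): bystander: centre of a flat bench timer, 72 x 66 x 21 mm
- tape_center (a point): bystander: centre of a lying roll of tape, 104 mm across, 25 mm high
Not all that is in view belongs to the job. Leave any turquoise look-alike of the gauge alone.

How it is judged:
On the way:
1. the gripper holds the holder with the gauge pin in its hole, the pin's tip within 5 mm of the hole's floor (x of pin_tip in the frame of hole_floor between -0.005 and 0.005 m and y of pin_tip in the frame of hole_floor between -0.012 and 0.012 m and z of pin_tip in the frame of hole_floor between -0.012 and 0.012 m and contact force between holder and the fingers above 0.5 N), for 0.1 s.
At the end, for the whole second after the job is handed in: the holder is gripped between the fingers, at rest, with its hole within 20 degrees of straight up, its centre 17.5 to 32 cm above the bench, off the gauge and more than 6 cm from the pin's tip; the beaker, vial, timer and tape roll are within 3 cm of where they stood (angle between holder's own x axis and vertical below 0.35 rad and height (world z) of holder_center between 0.175 and 0.32 m and contact force between holder and the fingers above 0.5 N and contact force between holder and gauge below 0.2 N and distance between pin_tip and holder_center above 0.06 m and linear speed of holder below 0.03 m/s and angular speed of holder below 0.2 rad/s and distance of each of beaker_center, vial_center, timer_center, tape_center from where it was at the start of the episode below 0.03 m); the arm keeps its last pose, push and grip.
It fails at once if a bystander (beaker, vial, timer or tape roll) is pushed more than 3 cm (distance of any of beaker_center, vial_center, timer_center, tape_center from where it was at the start of the episode above 0.03 m).
It also fails if it takes over 54 s, if anything falls off the work surface, if the arm or the gripper's body presses on something with over 40 N, if the wrist force passes 120 N, or if a joint passes its speed limit or range.

## Working session

There is one attempt and no reset: what is moved stays moved. The work goes in short steps, Python scripts to look and compute and a shell command to move; the robot and the scene stay as the last step left them, time stands still between calls to the robot, and variables do not carry over. Pictures are saved under pics/ and viewed, and the job is handed in when it is done.

```bash
mkdir -p pics; cat > h.py <<'E'
import numpy as np, cv2
from workcell import arm
from scipy.spatial.transform import Rotation as R
def save(n,im): cv2.imwrite('pics/'+n+'.png',im[:,:,::-1])
def towld(cam,p,T=None):
    T=arm.camera_params(cam)['T'] if T is None else T
    return (np.array(T)@np.r_[p,1])[:3]
E
python3 - <<'E'
from h import *
s=arm.get_state();print(s)
for c in ['scene','top']:
    im,d=arm.get_image(c);save(c+'0',im)
    p=arm.camera_params(c);print(c,np.round(p['T'],3).tolist(),np.round(p['K'],1).tolist())
    for n in ['holder_center','hole_floor','pin_tip','gauge','beaker_center','vial_center','timer_center','tape_center']:
        for r in arm.place_of(c,n)[:3]: print(c,n,round(r['conf'],2),np.round(towld(c,r['position']),3))
print(arm.get_state()['t'])
E
```

```text
{'t': 0.0, 'qpos': array([ 1.03747583e+00,  5.28458827e-01,  1.43390935e+00, -8.46018885e-06,
        1.18137084e+00, -1.78493506e-01]), 'qd': array([ 3.78705039e-04, -7.89164994e-04, -4.38379142e-04,  4.76761039e-05,
       -5.00070427e-04,  1.87253254e-05]), 'effort': array([ 1.26564151e-03, -4.40049613e+01, -1.76590276e+01,  6.30921288e-02,
        5.83816285e-02, -1.85682702e-04]), 'tcp_pos': array([0.21693384, 0.58577606, 0.40377347]), 'tool_rot': array([ 1.76482572e-01,  9.84303180e-01, -1.00728915e-03, -3.70273589e-04]), 'contact_force': array([ 0.30894359, -0.51773829, -0.77601817]), 'wrist_torque': array([-0.0008442 ,  0.04596383, -0.01808187]), 'grip_width': 0.9988908323144768}
scene [[0.704, -0.278, 0.653, -0.779], [-0.71, -0.275, 0.648, -1.461], [-0.001, -0.92, -0.391, 0.894], [0.0, 0.0, 0.0, 1.0]] [[518.1, 0.0, 329.7], [0.0, 518.1, 195.2], [0.0, 0.0, 1.0]]
scene holder_center 0.62 [0.468 0.042 0.017]
scene hole_floor 0.56 [0.465 0.022 0.018]
scene pin_tip 0.88 [ 0.47  -0.162  0.096]
scene pin_tip 0.84 [ 0.395 -0.585  0.097]
scene gauge 0.94 [ 0.473 -0.251 -0.001]
scene g
[... 205 characters left out ...]
-0.402  0.036]
top [[-0.018, -0.996, 0.083, 0.384], [-1.0, 0.019, 0.015, -0.162], [-0.017, -0.083, -0.996, 1.789], [0.0, 0.0, 0.0, 1.0]] [[520.0, 0.0, 317.4], [0.0, 520.0, 193.0], [0.0, 0.0, 1.0]]
top holder_center 0.52 [0.47  0.038 0.019]
top holder_center 0.51 [ 0.431 -0.443  0.03 ]
top hole_floor 0.81 [0.47  0.023 0.02 ]
top pin_tip 0.68 [ 0.474 -0.161  0.094]
top pin_tip 0.57 [ 0.403 -0.587  0.097]
top pin_tip 0.53 [ 0.472 -0.252  0.   ]
top gauge 0.85 [ 0.471 -0.25   0.002]
top gauge 0.65 [ 0.421 -0.672  0.001]
top beaker_center 0.7 [ 0.649 -0.4    0.039]
top vial_center 0.39 [ 0.432 -0.445  0.028]
top timer_center 0.83 [ 0.566 -0.484  0.011]
top tape_center 0.67 [0.441 0.377 0.013]
0.9
```

View pics/scene0.png

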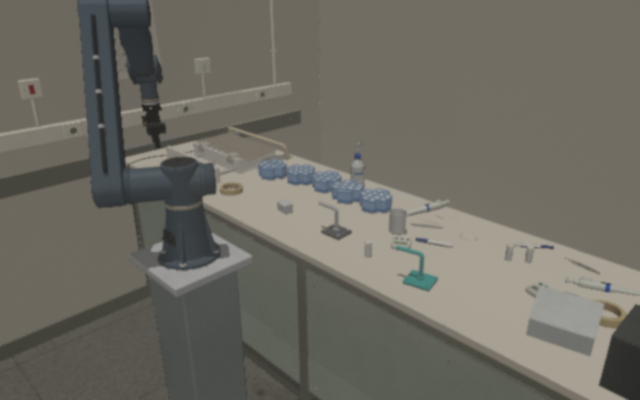

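View pics/top0.png

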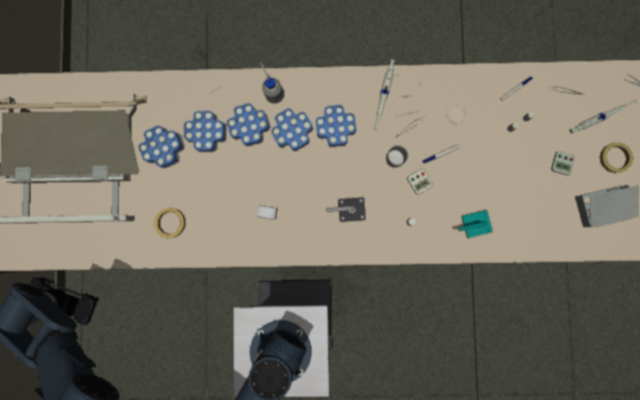

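The grey gauge is at top-view pixel (350,209), with its pin tip at (330,210) pointing towards +y. The holder is at (267,212). The turquoise look-alike at (475,223) is not part of the job. I'm moving above the holder for a close look.

```bash
python3 -m crank '[[87,-0.7,-0.7,0,0,0,0],[87,-0.7,-0.7,0,0,0,0],[87,-0.7,-0.7,0,0,0,0],[87,-0.7,-0.7,0,0,0,0],[87,-0.7,-0.7,0,0,0,0],[87,-0.7,-0.7,0,0,0,0],[87,-0.7,-0.7,0,0,0,0],[87,-0.7,-0.7,0,0,0,0],[87,-0.7,-0.7,0,0,0,0],[87,-0.7,-0.7,0,0,0,0],[87,-0.7,-0.7,0,0,0,0],[87,-0.7,-0.7,0,0,0,0]]' 30
python3 -m crank '[[87,0,0,0,0,0,1],[87,0,0,0,0,0,1],[87,0,0,0,0,0,1],[87,0,0,0,0,0,1],[87,0,0,0,0,0,1],[87,0,0,0,0,0,1],[87,0,0,0,0,0,1],[87,0,0,0,0,0,1],[87,0,0,0,0,0,1]]'
python3 - <<'E'
from h import *
s=arm.get_state();print(s['t'],s['qpos'],s['tcp_pos'],R.from_quat(s['tool_rot']).as_matrix())
p=arm.camera_params('wrist');im,d=arm.get_image('wrist');save('w1',im);print(p)
np.save('w1d.npy',d)
for n in ['holder_center','hole_floor','pin_tip','gauge']:
  for r in arm.place_of('wrist',n)[:3]: print(n,round(r['conf'],2),np.round(towld('wrist',r['position'],p['T']),3))
r=arm.regions_of('wrist','holder')
for q in r:
  print(q['conf'],q['region'].sum(),[v.mean() for v in np.nonzero(q['region'])])
im,d=arm.get_image('top');im=im[180:250,240:380];save('t1',cv2.resize(im,None,fx=5,fy=5,interpolation=cv2.INTER_CUBIC))
E
```

```text
t: 2.1
tcp_pos: [0.4696, 0.0443, 0.4054]
tool_rot: [0.17, 0.985, 0.006, 0.005]
contact_force: [1.7, 0.7, 0.4]
grip_width: 0.999
t: 3.0
tcp_pos: [0.4746, 0.035, 0.4073]
tool_rot: [0.739, 0.674, 0.01, 0.005]
contact_force: [0.5, -0.9, 0.5]
grip_width: 0.998
3.0 [-0.16424528  0.32067472  1.79909294  0.010918    1.00148972 -0.07723476] [0.47456805 0.03500906 0.40726695] [[ 0.09258589  0.99547061  0.02158964]
 [ 0.99567478 -0.09272944  0.00574299]
 [ 0.00771897  0.02096454 -0.99975042]]
{'K': array([[309.70691629,   0.        , 319.07616724],
       [  0.        , 309.70691629, 202.55440954],
       [  0.        ,   0.        ,   1.        ]]), 'T': array([[ 0.99541541, -0.0956392 , -0.00113837,  0.48058215],
       [-0.09308797, -0.96599069, -0.24123976,  0.10306471],
       [ 0.02197232,  0.24023975, -0.97046488,  0.38813899],
       [ 0.        ,  0.        ,  0.        ,  1.        ]])}
holder_center 0.92 [0.469 0.044 0.018]
hole_floor 0.89 [0.466 0.019 0.021]
0.64 1899 [np.float64(180.98209583991576), np.float64(307.20695102685625)]
```

```bash
python3 - <<'E'
import cv2
a=cv2.imread('pics/w1.png');cv2.imwrite('pics/w1c.png',cv2.resize(a[110:260,220:420],None,fx=4,fy=4,interpolation=cv2.INTER_CUBIC))
E
```

```text
(no output)
```

View pics/w1c.png

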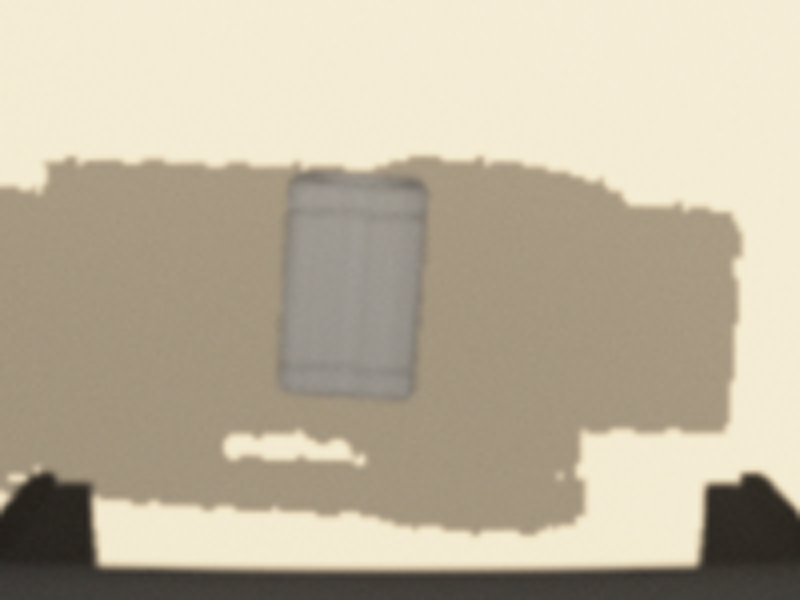

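View pics/w1.png

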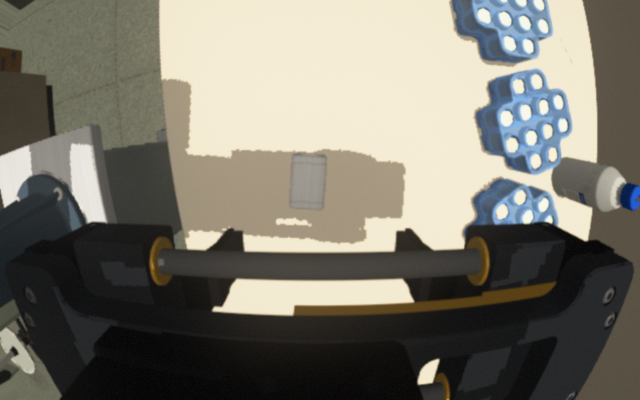

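View pics/t1.png

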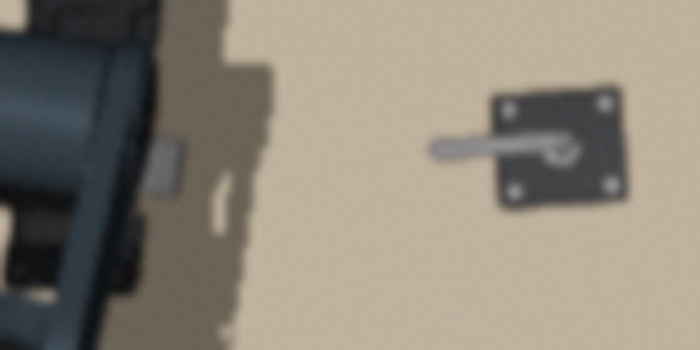

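The holder spans about x 290–326, y 153–210 in the wrist view, and there is a dark arc at its +y end. I'll step the camera out along +y to see that end properly.

```bash
python3 -m crank '[[87,0.8,0,0.5,0,0,0],[87,0.8,0,0.5,0,0,0],[87,0.8,0,0.5,0,0,0],[87,0,0,0,0,0,0]]'
python3 - <<'E'
from h import *
p=arm.camera_params('wrist');im,d=arm.get_image('wrist');save('w2',im)
np.savez('w2.npz',d=d,T=p['T'],K=p['K'])
for n in ['holder_center','hole_floor','pin_tip','gauge']:
  for r in arm.place_of('wrist',n)[:3]: print(n,round(r['conf'],2),np.round(towld('wrist',r['position'],p['T']),3))
r=arm.regions_of('wrist','holder')[0]['region']
v,u=np.nonzero(r);K=p['K'];x=(u-K[0,2]);y=v-K[1,2];rr=np.hypot(x,y);th=rr/K[0,0]
Z=d[v,u];P=np.c_[x/rr*np.tan(th)*Z,y/rr*np.tan(th)*Z,Z,np.ones_like(Z)]@p['T'].T
P=P[Z>0,:3];np.save('P2.npy',P)
t=P[(P[:,2]>.033)&(P[:,2]<.05)];print(len(P),len(t),np.percentile(P[:,2],[5,50,95]))
q=t[:,:2].astype(np.float32);print(cv2.minAreaRect(q),q.mean(0),q.min(0),q.max(0))
v0,u0=int(v.mean()),int(u.mean());c=im[max(0,v0-60):v0+60,u0-80:u0+80];save('w2c',cv2.resize(c,None,fx=5,fy=5,interpolation=cv2.INTER_CUBIC))
E
```

```text
t: 3.75
tcp_pos: [0.4894, 0.1567, 0.3322]
tool_rot: [0.737, 0.676, 0.012, 0.008]
contact_force: [-0.8, -0.1, -0.8]
grip_width: 0.999
holder_center 0.7 [0.471 0.045 0.021]
hole_floor 0.71 [0.467 0.019 0.019]
gauge 0.31 [0.471 0.045 0.021]
1125 919 [0.00693964 0.03979985 0.04126807]
((0.4708235263824463, 0.053918421268463135), (0.038282085210084915, 0.04001484811306), 80.00032043457031) [0.47000033 0.06056323] [0.44874823 0.03760963] [0.49280256 0.07600855]
```

View pics/w2c.png

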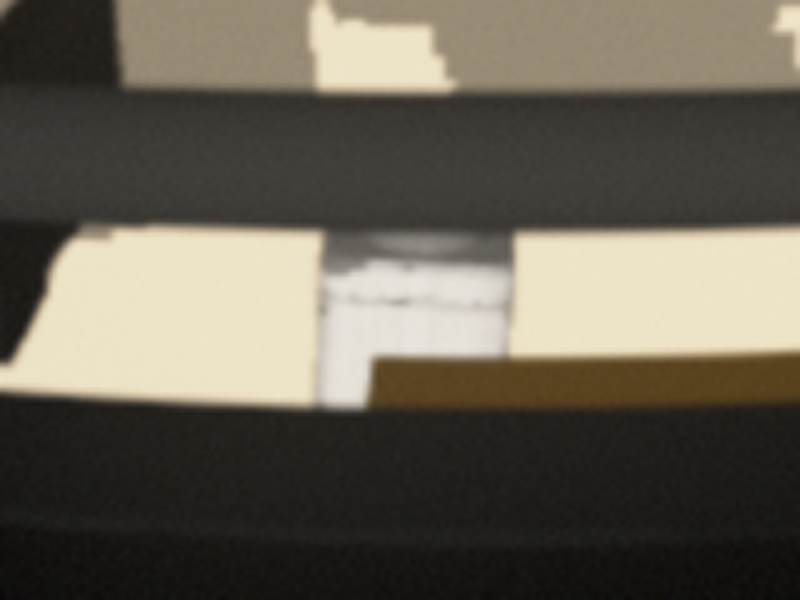

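```bash
python3 - <<'E'
from h import *
d=np.load('w1d.npy')
T=np.array([[ 0.99541541, -0.0956392 , -0.00113837,  0.48058215],[-0.09308797, -0.96599069, -0.24123976,  0.10306471],[ 0.02197232,  0.24023975, -0.97046488,  0.38813899],[0,0,0,1]])
K=309.70691629;cx=319.07616724;cy=202.55440954
v,u=np.mgrid[130:225,270:350];v=v.ravel();u=u.ravel()
x=u-cx;y=v-cy;rr=np.hypot(x,y)+1e-9;Z=d[v,u]
P=(np.c_[x/rr*np.tan(rr/K)*Z,y/rr*np.tan(rr/K)*Z,Z,np.ones_like(Z)]@T.T)[:,:3]
t=P[(P[:,2]>.033)&(P[:,2]<.05)]
q=t[:,:2].astype(np.float32);print(len(q),cv2.minAreaRect(q),q.mean(0),np.median(t[:,2]))
s=arm.get_state();print(s['tcp_pos'],np.round(R.from_quat(s['tool_rot']).as_matrix(),4),s['qpos'])
E
```

```text
1836 ((0.46928367018699646, 0.04088655486702919), (0.06281660497188568, 0.04062481224536896), 79.78905487060547) [0.46918356 0.04203688] 0.04019106317946086
[0.4906401  0.1523923  0.33588597] [[ 0.0926  0.995   0.0365]
 [ 0.9957 -0.0928  0.0033]
 [ 0.0066  0.036  -0.9993]] [8.33290512e-02 4.74748297e-01 1.78943711e+00 2.85786896e-04
 8.40772476e-01 1.75980711e-01]
```

```bash
cat >> h.py <<'E'
def go(pos,xang=None,Rt=None):
    s=arm.get_state();M=R.from_quat(s['tool_rot']).as_matrix()
    if Rt is None:
        c,n=np.cos(np.radians(xang)),np.sin(np.radians(xang))
        x=np.array([c,n,0]);z=np.array([0,0,-1.]);Rt=np.c_[x,np.cross(z,x),z]
    print('t',s['t'],'tcp',s['tcp_pos'].round(4),'F',s['contact_force'].round(1),'grip',round(s['grip_width']*87,1),'q',s['qpos'].round(2))
    print('shift',((M.T@(np.array(pos)-s['tcp_pos']))/.05).round(2),'turn',(R.from_matrix(M.T@Rt).as_rotvec(degrees=True)/8).round(2))
E
python3 -c "
from h import *
go([.469,.042,.26],80)"
```

```text
t 4.05 tcp [0.4906 0.1524 0.3359] F [ 0.  -0.2 -0.3] grip 86.9 q [0.08 0.47 1.79 0.   0.84 0.18]
shift [-2.25 -0.28  1.49] turn [ 0.26 -0.06  0.59]
```

```bash
python3 -m crank '[[87,0,0,0,0.26,-0.06,0.6],[87,-0.75,-0.08,0.45,0,0,0],[87,-0.75,-0.08,0.45,0,0,0],[87,-0.75,-0.08,0.45,0,0,0],[87,0,0,0,0,0,0]]'
python3 -c "
from h import *
go([.469,.042,.187],80)
p=arm.camera_params('wrist');im,d=arm.get_image('wrist');save('w3',im)"
```

```text
t: 4.55
tcp_pos: [0.4611, 0.0366, 0.2724]
tool_rot: [0.769, 0.639, 0.006, 0.005]
contact_force: [-0.8, -0.2, -0.3]
grip_width: 0.995
t 4.55 tcp [0.4611 0.0366 0.2724] F [-0.8 -0.2 -0.3] grip 86.6 q [-0.16  0.54  1.96  0.    0.63  0.02]
shift [0.13 0.11 1.71] turn [ 0.11 -0.02 -0.07]
```

View pics/w3.png

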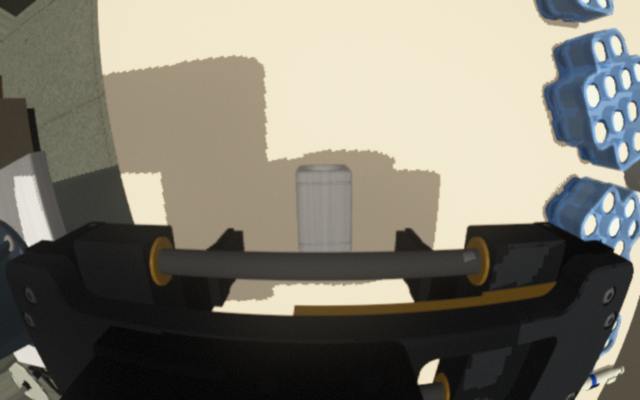

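The holder is aligned between the fingers, centred near column 324, and the dark mouth shows at its far (+y) end at (324,167). I'll descend.

```bash
python3 -m crank '[[87,0.13,0.11,0.4,0.11,0,0],[87,0,0,0.4,0,0,0],[87,0,0,0.4,0,0,0],[87,0,0,0.3,0,0,0],[87,0,0,0,0,0,0]]'
python3 -c "
from h import *
go([.469,.042,.187],80)"
```

```text
t: 5.1
tcp_pos: [0.4752, 0.0421, 0.2025]
tool_rot: [0.771, 0.637, 0.009, 0.007]
contact_force: [-0.1, -0.9, 0.7]
grip_width: 1.001
t 5.1 tcp [0.4752 0.0421 0.2025] F [-0.1 -0.9  0.7] grip 87.1 q [-0.15  0.7   1.95  0.01  0.47  0.03]
shift [-0.03 -0.13  0.31] turn [ 0.16 -0.03 -0.1 ]
```

```bash
python3 -m crank '[[87,0,-0.13,0.2,0.16,-0.03,0],[87,0,0,0.1,0,0,0],[87,0,0,0,0,0,0]]'
python3 -c "
from h import *
go([.469,.042,.187],80)"
```

```text
t: 5.4
tcp_pos: [0.4701, 0.0439, 0.1889]
tool_rot: [0.77, 0.638, 0.001, 0.001]
contact_force: [0.4, 0.4, 1.0]
grip_width: 1.001
t 5.4 tcp [0.4701 0.0439 0.1889] F [0.4 0.4 1. ] grip 87.1 q [-0.14  0.72  1.96  0.    0.45  0.04]
shift [-0.04 -0.01  0.04] turn [ 0.02 -0.   -0.1 ]
```

```bash
python3 -m crank '[[30,0,0,0,0,0,0],[30,0,0,0,0,0,0],[30,0,0,0,0,0,0],[30,0,0,0,0,0,0],[30,0,0,0,0,0,0],[30,0,0,0,0,0,0],[30,0,0,0,0,0,0],[30,0,0,0,0,0,0]]' 40
python3 -c "
from h import *
go([.469,.042,.187],80)"
```

```text
t: 6.2
tcp_pos: [0.4704, 0.0439, 0.1905]
tool_rot: [0.77, 0.638, 0.002, 0.002]
contact_force: [0.1, 0.8, 0.6]
grip_width: 0.454
t 6.2 tcp [0.4704 0.0439 0.1905] F [0.1 0.8 0.6] grip 39.5 q [-0.14  0.72  1.96  0.    0.45  0.04]
shift [-0.04 -0.02  0.07] turn [ 0.04 -0.   -0.1 ]
```

```bash
python3 -m crank '[[30,0,0,-0.8,0,0,0],[30,0,0,-0.8,0,0,0],[30,0,0,-0.8,0,0,0],[30,0,0,-0.8,0,0,0],[30,0,0,0,0,0,1],[30,0,0,0,0,0,1],[30,0,0,0,0,0,1],[30,0,0,0,0,0,1],[30,0,0,0,0,0,1],[30,0,0,0,0,0,1],[30,0,0,0,0,0,1],[30,0,0,0,0,0,1]]'
python3 -m crank '[[30,0,0,0,0,0,1],[30,0,0,0,0,0,1],[30,0,0,0,0,0,1],[30,0,0,0,0,0,1],[30,0,0,0,0,0,1],[30,0,0,0,0,0,1],[30,0,0,0,0,0,1],[30,0,0,0,0,0,1],[30,0,0,0,0,0,1],[30,0,0,0,0,0,1]]'
python3 - <<'E'
from h import *
go([.472,-.06,.32],-90)
p=arm.camera_params('wrist');im,d=arm.get_image('wrist');save('w4',im)
for n in ['holder_center','hole_floor','pin_tip','gauge']:
  for r in arm.place_of('wrist',n)[:3]: print(n,round(r['conf'],2),np.round(towld('wrist',r['position'],p['T']),3))
E
```

```text
t: 7.4
tcp_pos: [0.467, 0.0442, 0.3512]
tool_rot: [0.994, 0.11, -0.004, -0.001]
contact_force: [0.1, -1.2, -2.6]
grip_width: 0.456
t: 8.4
tcp_pos: [0.4625, 0.0446, 0.3467]
tool_rot: [0.815, -0.58, -0.01, 0.005]
contact_force: [0.6, 0.1, -2.1]
grip_width: 0.455
t 8.4 tcp [0.4625 0.0446 0.3467] F [ 0.6  0.1 -2.1] grip 39.6 q [-0.15  0.41  1.88  0.    0.88  2.66]
shift [2.04 0.5  0.52] turn [0.15 0.05 2.39]
holder_center 0.83 [0.458 0.05  0.176]
hole_floor 0.96 [0.453 0.066 0.176]
```

View pics/w4.png

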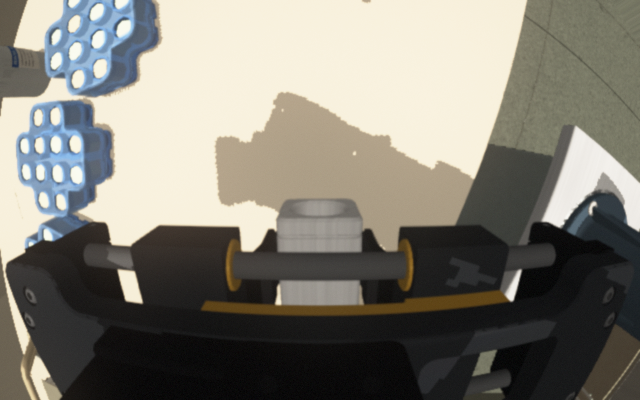

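The wrist view shows the round mouth at (318,207) on the camera side (tool +x), so the hole end is confirmed. Next I'll move towards the pin and finish the yaw.

```bash
python3 -m crank '[[30,0.5,0.12,0,0.15,0,0],[30,0.5,0.12,0,0,0,0],[30,0.5,0.12,0,0,0,0],[30,0.3,0.12,0,0,0,0],[30,0,0,0,0,0,1],[30,0,0,0,0,0,1],[30,0,0,0,0,0,0.4],[30,0,0,0,0,0,0]]'
python3 - <<'E'
from h import *
go([.472,-.06,.27],-90)
p=arm.camera_params('wrist');im,d=arm.get_image('wrist');save('w5',im);np.savez('w5.npz',d=d,T=p['T'],im=im)
for n in ['holder_center','hole_floor','pin_tip','gauge']:
  for r in arm.place_of('wrist',n)[:3]: print(n,round(r['conf'],2),np.round(towld('wrist',r['position'],p['T']),3))
reg=arm.regions_of('wrist','gauge')
K=309.70691629;cx=319.07616724;cy=202.55440954
for q in reg[:1]:
  v,u=np.nonzero(q['region']);x=u-cx;y=v-cy;rr=np.hypot(x,y)+1e-9;Z=d[v,u]
  P=(np.c_[x/rr*np.tan(rr/K)*Z,y/rr*np.tan(rr/K)*Z,Z,np.ones_like(Z)]@p['T'].T)[:,:3]
  P=P[(P[:,2]>.075)&(P[:,2]<.12)];print(q['conf'],len(P),P[:,1].max(),P[:,2].max())
  for a in np.arange(-.27,-.14,.01):
    t=P[abs(P[:,1]-a)<.005]
    if len(t)>3: print(round(a,3),len(t),t.mean(0).round(4),t[:,0].min().round(4),t[:,0].max().round(4),t[:,2].max().round(4))
E
```

```text
t: 9.45
tcp_pos: [0.4711, -0.0521, 0.3456]
tool_rot: [0.711, -0.703, -0.004, -0.003]
contact_force: [-0.5, -0.1, -1.8]
grip_width: 0.455
t 9.45 tcp [ 0.4711 -0.0521  0.3456] F [-0.5 -0.1 -1.8] grip 39.6 q [-0.35  0.42  1.86  0.01  0.86  2.77]
shift [ 0.17 -0.02  1.51] turn [0.   0.07 0.09]
holder_center 0.86 [ 0.472 -0.042  0.176]
hole_floor 0.97 [ 0.475 -0.026  0.175]
pin_tip 0.89 [ 0.468 -0.155  0.099]
gauge 0.83 [ 0.471 -0.25   0.002]
0.74 1260 -0.15910672342142146 0.10961272817095574
-0.21 121 [ 0.4721 -0.2075  0.1057] 0.4653 0.4791 0.1087
-0.2 234 [ 0.4718 -0.1999  0.106 ] 0.4652 0.4783 0.1091
-0.19 243 [ 0.4712 -0.19    0.1058] 0.4637 0.4782 0.1096
-0.18 263 [ 0.4706 -0.18    0.1059] 0.4636 0.4772 0.1091
-0.17 255 [ 0.4701 -0.17    0.106 ] 0.4636 0.4772 0.109
-0.16 144 [ 0.4699 -0.1623  0.1049] 0.4635 0.4763 0.1083
```

View pics/w5.png

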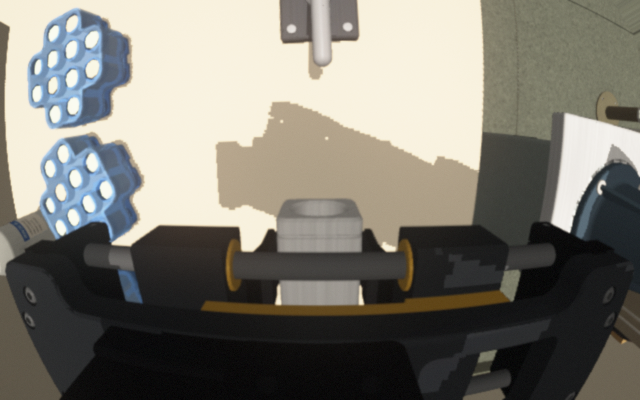

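```bash
python3 - <<'E'
from h import *
z=np.load('w5.npz');d=z['d'];T=z['T']
K=309.70691629;cx=319.07616724;cy=202.55440954
s=arm.get_state();M=R.from_quat(s['tool_rot']).as_matrix()
v,u=np.mgrid[190:308,265:375];v=v.ravel();u=u.ravel();x=u-cx;y=v-cy;rr=np.hypot(x,y)+1e-9;Z=d[v,u]
P=(np.c_[x/rr*np.tan(rr/K)*Z,y/rr*np.tan(rr/K)*Z,Z,np.ones_like(Z)]@T.T)[:,:3]
Q=(P-s['tcp_pos'])@M   # tool frame
k=(Q[:,2]>.13)&(Q[:,2]<.2)&(Z>0)&(abs(Q[:,1])<.03)
Q=Q[k];print(len(Q))
top=Q[(Q[:,2]<.156)];print('top',np.percentile(top,[1,50,99],axis=0).round(4))
for a in np.arange(-.04,.045,.005):
    t=Q[abs(Q[:,0]-a)<.0025]
    if len(t)>3: print(a.round(3),len(t),np.percentile(t[:,1],[2,98]).round(4),np.percentile(t[:,2],[5,50,95]).round(4))
E
```

```text
7528
top [[-0.0182 -0.022   0.1322]
 [ 0.0118  0.0005  0.1503]
 [ 0.0264  0.0235  0.1553]]
-0.02 139 [-0.0182  0.0201] [0.1495 0.1505 0.1517]
-0.015 664 [-0.0177  0.0194] [0.1492 0.1503 0.1514]
-0.01 752 [-0.0194  0.0205] [0.1491 0.1502 0.1522]
-0.005 685 [-0.0222  0.0236] [0.1324 0.1498 0.1512]
-0.0 240 [-0.0222  0.0238] [0.132  0.1329 0.1411]
0.005 84 [-0.022   0.0235] [0.1317 0.1326 0.1342]
0.01 931 [-0.0269  0.0282] [0.1497 0.1563 0.1782]
0.015 934 [-0.0184  0.0193] [0.1493 0.1504 0.1519]
0.02 1134 [-0.0179  0.0189] [0.1493 0.1506 0.1836]
0.025 1965 [-0.0181  0.0191] [0.1497 0.1556 0.1857]
```

```bash
python3 -c "
from h import *
go([.4665,-.085,.2703],-87.1)"
```

```text
t 9.75 tcp [ 0.4712 -0.0518  0.3457] F [ 0.3  0.3 -1.2] grip 39.7 q [-0.35  0.42  1.86  0.01  0.86  2.77]
shift [0.68 0.1  1.5 ] turn [ 0.    0.07 -0.27]
```

```bash
python3 -m crank '[[30,0.2,0.03,0.4,0,0.07,-0.27],[30,0.2,0.03,0.4,0,0,0],[30,0.2,0.03,0.4,0,0,0],[30,0.08,0,0.4,0,0,0],[30,0,0,0,0,0,0]]'
python3 -c "
from h import *
go([.4677,-.1065,.2703],-87.1)"
```

```text
t: 10.25
tcp_pos: [0.4696, -0.0865, 0.2647]
tool_rot: [0.727, -0.687, 0.003, -0.001]
contact_force: [0.2, -0.6, -1.7]
grip_width: 0.453
t 10.25 tcp [ 0.4696 -0.0865  0.2647] F [ 0.2 -0.6 -1.7] grip 39.4 q [-0.42  0.57  1.92  0.    0.64  2.67]
shift [ 0.4   0.06 -0.11] turn [-0.04 -0.02  0.05]
```

```bash
python3 -m crank '[[30,0.2,0.03,-0.06,0,0,0],[30,0.2,0.03,-0.05,0,0,0],[30,0,0,0,0,0,0]]'
python3 - <<'E'
from h import *
go([.4677,-.1065,.2703],-87.1)
im,d=arm.get_image('wrist');save('w6',im)
im,d=arm.get_image('scene');save('s6',cv2.resize(im[160:270,260:420],None,fx=5,fy=5,interpolation=cv2.INTER_CUBIC))
E
```

```text
t: 10.55
tcp_pos: [0.4684, -0.108, 0.2722]
tool_rot: [0.728, -0.686, 0.004, -0.002]
contact_force: [-0.2, -0.4, -1.6]
grip_width: 0.452
t 10.55 tcp [ 0.4684 -0.108   0.2722] F [-0.2 -0.4 -1.6] grip 39.3 q [-0.46  0.56  1.91  0.    0.66  2.62]
shift [-0.03  0.01  0.04] turn [-0.06 -0.03  0.06]
```

View pics/w6.png

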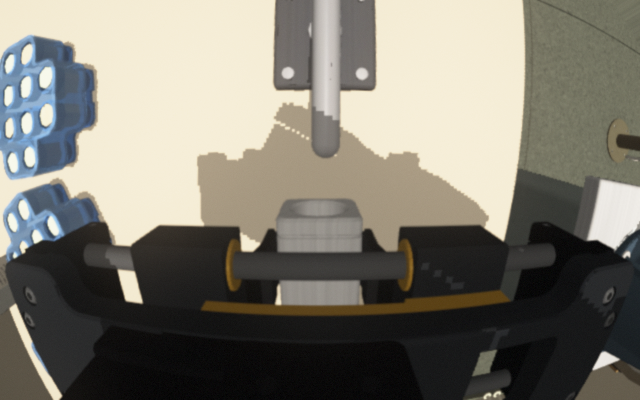

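View pics/s6.png

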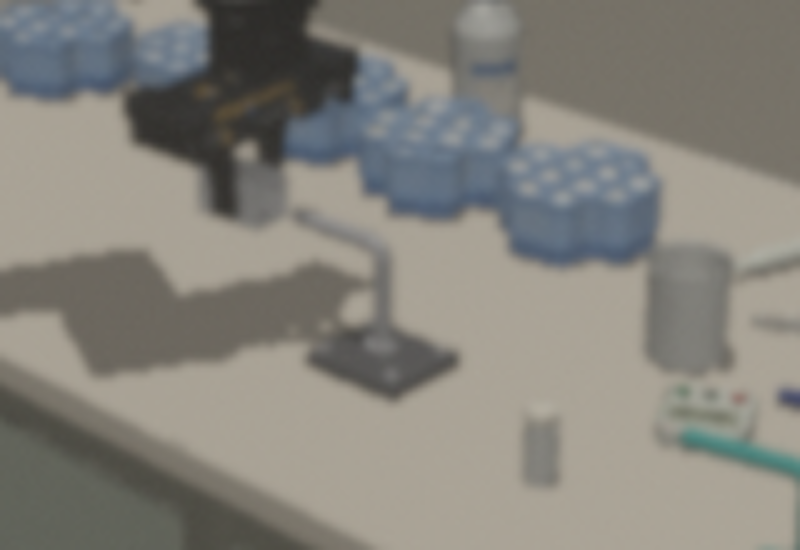

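```bash
cat > m.py <<'E'
from h import *
K=309.70691629;cx=319.07616724;cy=202.55440954
def cloud(v0,v1,u0,u1):
    s=arm.get_state();p=arm.camera_params('wrist');im,d=arm.get_image('wrist');M=R.from_quat(s['tool_rot']).as_matrix()
    v,u=np.mgrid[v0:v1,u0:u1];v=v.ravel();u=u.ravel();x=u-cx;y=v-cy;rr=np.hypot(x,y)+1e-9;Z=d[v,u]
    P=(np.c_[x/rr*np.tan(rr/K)*Z,y/rr*np.tan(rr/K)*Z,Z,np.ones_like(Z)]@p['T'].T)[:,:3][Z>0]
    return im,(P-s['tcp_pos'])@M
E
python3 - <<'E'
from m import *
im,Q=cloud(0,310,270,380)
k=Q[(Q[:,2]>.14)&(Q[:,2]<.19)&(abs(Q[:,1])<.03)]
for a in np.arange(-.02,.13,.005):
    t=k[abs(k[:,0]-a)<.0025]
    if len(t)>3: print(a.round(3),len(t),'y',np.percentile(t[:,1],[1,99]).round(4),'mid',np.percentile(t[:,1],[1,99]).mean().round(4),'z',np.percentile(t[:,2],[2,50]).round(4))
E
```

```text
-0.02 182 y [-0.0187  0.0201] mid 0.0007 z [0.1492 0.1504]
-0.015 663 y [-0.0184  0.0197] mid 0.0007 z [0.1489 0.1501]
-0.01 730 y [-0.0201  0.0209] mid 0.0004 z [0.1483 0.1502]
-0.005 455 y [-0.0195  0.0204] mid 0.0004 z [0.1409 0.15  ]
0.0 15 y [-0.0193  0.0206] mid 0.0006 z [0.1404 0.1413]
0.01 936 y [-0.0257  0.0289] mid 0.0016 z [0.1492 0.153 ]
0.015 921 y [-0.0189  0.0197] mid 0.0004 z [0.1489 0.1503]
0.02 1167 y [-0.0186  0.0194] mid 0.0004 z [0.149  0.1506]
0.025 1888 y [-0.0189  0.0197] mid 0.0004 z [0.1493 0.1557]
0.05 9 y [-0.0004  0.0048] mid 0.0022 z [0.1686 0.1696]
0.055 224 y [-0.0033  0.0091] mid 0.0029 z [0.1644 0.1668]
0.06 312 y [-0.004   0.0095] mid 0.0028 z [0.1638 0.1657]
0.065 299 y [-0.004   0.0101] mid 0.0031 z [0.1638 0.1659]
0.07 327 y [-0.0039  0.01  ] mid 0.003 z [0.1639 0.1658]
0.075 312 y [-0.0039  0.01  ] mid 0.003 z [0.1638 0.1659]
0.08 303 y [-0.0039  0.0095] mid 0.0028 z [0.1639 0.1658]
0.085 305 y [-0.0039  0.0095] mid 0.0028 z [0.1639 0.1658]
0.09 304 y [-0.0039  0.0101] mid 0.0031 z [0.1638 0.1659]
0.095 307 y [-0.0039  0.01  ] mid 0.003 z [0.1638 0.1658]
0.1 289 y [-0.0035  0.01  ] mid 0.0033 z [0.1637 0.1659]
0.105 281 y [-0.0035  0.01  ] mid 0.0033 z [0.164  0.1659]
0.11 283 y [-0.0035  0.0102] mid 0.0033 z [0.1639 0.1659]
0.115 273 y [-0.0035  0.0102] mid 0.0033 z [0.1637 0.1659]
0.12 273 y [-0.0035  0.0101] mid 0.0033 z [0.1638 0.1659]
0.125 253 y [-0.0035  0.0102] mid 0.0033 z [0.1639 0.166 ]
```

Seen in the tool frame, the pin is parallel to the hole, 2.5 mm off in +y and about level. The tip should reach the hole floor after roughly 71 mm of travel. I'll start the insertion.

```bash
python3 -m crank '[[30,0.2,0.05,0,0,0,0],[30,0.2,0,0,0,0,0],[30,0.2,0,0,0,0,0],[30,0,0,0,0,0,0]]'
python3 - <<'E'
from m import *
go([.4714,-.1795,.2703],-87.1)
im,Q=cloud(0,310,270,380);save('w7',im)
k=Q[(Q[:,2]>.14)&(Q[:,2]<.19)&(abs(Q[:,1])<.03)]
for a in np.arange(-.02,.13,.01):
    t=k[abs(k[:,0]-a)<.0025]
    if len(t)>3: print(a.round(3),len(t),'mid',np.percentile(t[:,1],[1,99]).mean().round(4),'z',np.percentile(t[:,2],[2,50]).round(4))
E
```

```text
t: 11.1
tcp_pos: [0.4673, -0.139, 0.2726]
tool_rot: [0.729, -0.685, 0.004, -0.002]
contact_force: [-0.5, 0.2, -2.3]
grip_width: 0.457
t 11.1 tcp [ 0.4673 -0.139   0.2726] F [-0.5  0.2 -2.3] grip 39.8 q [-0.52  0.56  1.89  0.    0.68  2.56]
shift [ 0.81 -0.03  0.05] turn [-0.06 -0.02  0.08]
-0.02 186 mid 0.0006 z [0.1493 0.1504]
-0.01 736 mid 0.0004 z [0.1471 0.1502]
0.0 16 mid 0.0006 z [0.1402 0.1412]
0.01 932 mid 0.0015 z [0.1491 0.1531]
0.02 986 mid 0.0004 z [0.1491 0.1504]
0.03 271 mid 0.0004 z [0.1643 0.1663]
0.04 281 mid 0.0007 z [0.1646 0.1664]
0.05 293 mid 0.0007 z [0.1648 0.1664]
0.06 307 mid 0.0007 z [0.1646 0.1663]
0.07 306 mid 0.0011 z [0.1647 0.1664]
0.08 294 mid 0.0011 z [0.1646 0.1665]
0.09 301 mid 0.0014 z [0.1647 0.1664]
0.1 274 mid 0.0012 z [0.1647 0.1667]
0.11 174 mid 0.0013 z [0.1679 0.1705]
```

```bash
python3 -m crank '[[30,0.2,0,0.02,0,0,0],[30,0.2,0,0,0,0,0],[30,0.2,0,0,0,0,0],[30,0,0,0,0,0,0]]'
python3 -c "
from m import *
go([.4714,-.1795,.2703],-87.1)
im,Q=cloud(0,310,270,380);k=Q[(Q[:,2]>.14)&(Q[:,2]<.19)&(abs(Q[:,1])<.03)]
for a in np.arange(.03,.1,.02):
    t=k[abs(k[:,0]-a)<.0025]
    if len(t)>3: print(a.round(3),len(t),'mid',np.percentile(t[:,1],[1,99]).mean().round(4),'z',np.percentile(t[:,2],[2,50]).round(4))
"
```

```text
t: 11.55
tcp_pos: [0.469, -0.171, 0.2712]
tool_rot: [0.729, -0.685, 0.003, -0.001]
contact_force: [-0.2, 0.9, -1.8]
grip_width: 0.459
t 11.55 tcp [ 0.469  -0.171   0.2712] F [-0.2  0.9 -1.8] grip 39.9 q [-0.57  0.58  1.86  0.    0.69  2.5 ]
shift [ 0.17 -0.04  0.02] turn [-0.05 -0.02  0.08]
0.03 277 mid 0.0001 z [0.163  0.1648]
0.05 298 mid 0.0004 z [0.1629 0.1651]
0.07 327 mid 0.0007 z [0.1634 0.1658]
```

```bash
python3 -m crank '[[30,0.08,0,0,0,0,0],[30,0.04,0,0,0,0,0],[30,0,0,0,0,0,0]]'
python3 -m crank '[[30,0.04,0,0,0,0,0],[30,0.04,0,0,0,0,0]]'
python3 -m crank '[[30,0.05,0,0,0,0,0],[30,0.05,0,0,0,0,0]]'
```

```text
t: 11.9
tcp_pos: [0.4687, -0.1764, 0.2709]
tool_rot: [0.729, -0.685, 0.002, -0.001]
contact_force: [0.1, 0.2, -2.3]
grip_width: 0.459
t: 12.1
tcp_pos: [0.4688, -0.1801, 0.2709]
tool_rot: [0.729, -0.685, 0.001, -0.001]
contact_force: [0.7, 0.4, -1.6]
grip_width: 0.456
t: 12.3
tcp_pos: [0.469, -0.1844, 0.2708]
tool_rot: [0.729, -0.685, 0.0, -0.002]
contact_force: [3.6, 7.7, -1.3]
grip_width: 0.455
```

```bash
python3 -m crank '[[30,0.03,0,0,0,0,0],[30,0.02,0,0,0,0,0],[30,0,0,0,0,0,0],[30,0,0,0,0,0,0]]'
python3 - <<'E'
from m import *
go([.4714,-.1795,.2703],-87.1)
im,Q=cloud(0,310,270,380);save('w8',im)
k=Q[(Q[:,2]>.14)&(Q[:,2]<.1525)&(abs(Q[:,1])<.018)];print('mouth x',np.percentile(k[:,0],[1,99.5]))
E
```

```text
t: 12.7
tcp_pos: [0.4691, -0.1851, 0.2707]
tool_rot: [0.728, -0.686, -0.002, -0.004]
contact_force: [0.0, 1.2, -1.1]
grip_width: 0.462
t 12.7 tcp [ 0.4691 -0.1851  0.2707] F [ 0.   1.2 -1.1] grip 40.2 q [-0.6   0.58  1.85  0.01  0.71  2.47]
shift [-0.11 -0.05  0.01] turn [-0.02  0.06  0.06]
mouth x [-0.01844258  0.02589448]
```

View pics/w8.png

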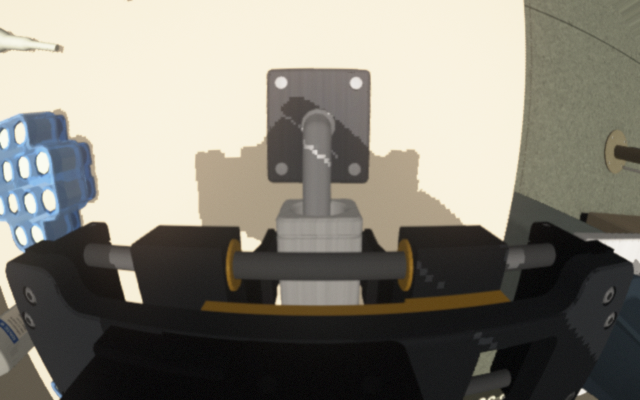

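The pin is in the hole and a 7.7 N push was felt at the expected depth. I'll press once more to confirm it has bottomed.

```bash
python3 -m crank '[[30,0.08,0,0,0,0,0],[30,0.1,0,0,0,0,0]]'; python3 -m crank '[[30,0.05,0,0,0,0,0],[30,0.05,0,0,0,0,0]]'
python3 - <<'E'
from m import *
im,Q=cloud(0,310,270,380)
k=Q[(Q[:,2]>.14)&(Q[:,2]<.1525)&(abs(Q[:,1])<.018)];print('mouth x',np.percentile(k[:,0],[1,99.5]))
E
```

```text
t: 12.95
tcp_pos: [0.469, -0.1887, 0.2701]
tool_rot: [0.724, -0.689, -0.009, -0.01]
contact_force: [7.6, 19.3, 2.6]
grip_width: 0.459
t: 13.15
tcp_pos: [0.4691, -0.1901, 0.2698]
tool_rot: [0.723, -0.691, -0.013, -0.013]
contact_force: [3.2, 6.4, 0.5]
grip_width: 0.457
mouth x [-0.01854917  0.02581245]
```

Push rose to 19 N while the block stayed put in the jaws, so the pin has bottomed. I'll draw it off now.

```bash
python3 -m crank '[[30,-0.08,0,0,0,0,0],[30,0,0,0,0,0,0]]'; python3 -c "
from m import *
go([.4685,-.140,.2703],-87.1)"
```

```text
t: 13.4
tcp_pos: [0.469, -0.1861, 0.27]
tool_rot: [0.723, -0.691, -0.012, -0.013]
contact_force: [-0.9, -0.8, -1.5]
grip_width: 0.457
t 13.4 tcp [ 0.469  -0.1861  0.27  ] F [-0.9 -0.8 -1.5] grip 39.8 q [-0.61  0.59  1.85  0.04  0.73  2.46]
shift [-0.92 -0.03  0.03] turn [-0.01  0.25 -0.03]
```

```bash
python3 -m crank '[[30,-0.2,0,0.01,0,0.25,0],[30,-0.3,0,0,0,0,0],[30,-0.3,0,0,0,0,0],[30,0,0,0,0,0,0]]'; python3 -c "
from m import *
go([.4665,-.09,.2703],-87.1)"
```

```text
t: 13.8
tcp_pos: [0.4671, -0.1457, 0.2698]
tool_rot: [0.723, -0.691, 0.001, 0.0]
contact_force: [-0.6, 1.0, -1.9]
grip_width: 0.459
t 13.8 tcp [ 0.4671 -0.1457  0.2698] F [-0.6  1.  -1.9] grip 40.0 q [-0.53  0.57  1.89 -0.    0.68  2.57]
shift [-1.11 -0.04 -0.01] turn [-0.01 -0.02 -0.04]
```

```bash
python3 -m crank '[[30,-0.5,0,0,0,0,0],[30,-0.6,0,0,0,0,0],[30,-0.6,0,0,0,0,0],[30,0,0,-0.5,0,0,0],[30,0,0,-0.8,0,0,0],[30,0,0,-0.8,0,0,0],[30,0,0,0,0,0,0]]'; python3 -c "
from m import *
go([.48,0.1,.35],0)"
```

```text
t: 14.5
tcp_pos: [0.464, -0.0571, 0.3769]
tool_rot: [0.724, -0.689, 0.001, 0.001]
contact_force: [1.4, -0.7, -1.7]
grip_width: 0.46
t 14.5 tcp [ 0.464  -0.0571  0.3769] F [ 1.4 -0.7 -1.7] grip 40.0 q [-0.36  0.36  1.85 -0.    0.93  2.73]
shift [-3.12 -0.48  0.53] turn [ 1.000e-02 -2.000e-02 -1.089e+01]
```

```bash
python3 -m crank '[[30,-0.6,0,0,0,0,0],[30,-0.6,0,0,0,0,0],[30,-0.6,0,0,0,0,0],[30,-0.6,0,0,0,0,0],[30,-0.6,0,0,0,0,0],[30,-0.6,0,0,0,0,0],[30,0,0,0,0,1,0],[30,0,0,0,0,1,0],[30,0,0,0,0,1,0]]'; python3 -c "
from m import *
go([.48,0.12,.37],-87)"
```

```text
t: 15.4
tcp_pos: [0.4217, -0.0237, 0.3874]
tool_rot: [0.766, -0.633, 0.099, 0.053]
contact_force: [0.6, -0.2, -2.1]
grip_width: 0.456
t 15.4 tcp [ 0.4217 -0.0237  0.3874] F [ 0.6 -0.2 -2.1] grip 39.6 q [-0.27  0.27  1.97 -0.25  0.78  2.85]
shift [-2.62 -1.68 -0.16] turn [-0.43 -1.56  0.98]
```

```bash
python3 -c "
from m import *
go([.45,0.03,.38],-45)"
```

```text
t 15.4 tcp [ 0.4217 -0.0237  0.3874] F [ 0.6 -0.2 -2.1] grip 39.6 q [-0.27  0.27  1.97 -0.25  0.78  2.85]
shift [-0.96 -0.76 -0.03] turn [ 0.16 -1.63 -4.25]
```

```bash
python3 -m crank '[[30,0,0,0,0.03,-0.33,-0.85],[30,0,0,0,0.03,-0.33,-0.85],[30,0,0,0,0.03,-0.33,-0.85],[30,0,0,0,0.03,-0.33,-0.85],[30,0,0,0,0.03,-0.33,-0.85],[30,0,0,0,0,0,0]]'; python3 -c "
from m import *
go([.45,0.05,.38],-45)"
```

```text
t: 16.0
tcp_pos: [0.4182, -0.0265, 0.3837]
tool_rot: [0.927, -0.376, -0.009, -0.002]
contact_force: [0.3, 0.4, -1.1]
grip_width: 0.457
t 16.0 tcp [ 0.4182 -0.0265  0.3837] F [ 0.3  0.4 -1.1] grip 39.7 q [-0.33  0.29  1.94  0.01  0.93  2.  ]
shift [-0.61 -1.54  0.08] turn [0.02 0.13 0.11]
```

```bash
python3 -m crank '[[30,-0.2,-0.5,0,0,0,0],[30,-0.2,-0.5,0,0,0,0],[30,-0.2,-0.5,0,0,0,0],[30,0,0,0,0,1,0],[30,0,0,0,0,1,0],[30,0,0,0,0,1,0],[30,0,0,0,0,1,0],[30,0,0,0,0,1,0]]'; python3 -c "
from m import *
go([.45,0.05,.38],-45)
print(R.from_quat(arm.get_state()['tool_rot']).as_matrix().round(2))"
```

```text
t: 16.8
tcp_pos: [0.4572, 0.0256, 0.4114]
tool_rot: [0.884, -0.352, 0.285, 0.117]
contact_force: [-0.2, -0.1, -2.2]
grip_width: 0.459
t 16.8 tcp [0.4572 0.0256 0.4114] F [-0.2 -0.1 -2.2] grip 40.0 q [-0.09  0.27  1.96 -0.79  0.54  2.86]
shift [-0.72 -0.26  0.25] turn [-0.01 -4.48  0.19]
[[ 0.59 -0.69  0.42]
 [-0.56 -0.73 -0.41]
 [ 0.59  0.01 -0.81]]
```

```bash
python3 -m crank '[[30,0,0,0,0,-1,0],[30,0,0,0,0,-1,0],[30,0,0,0,0,-1,0],[30,0,0,0,0,-1,0],[30,0,0,0,0,-0.4,0],[30,0,0,0,0,0,-1],[30,0,0,0,0,0,-1],[30,0,0,0,0,0,-1],[30,0,0,0,0,0,-1],[30,0,0,0,0,0,-1],[30,0,0,0,0,0,-1],[30,0,0,0,0,0,-1]]'; python3 -c "
from m import *
go([.45,0.02,.38],90)"
```

```text
t: 18.0
tcp_pos: [0.4539, 0.0244, 0.407]
tool_rot: [0.994, 0.11, 0.002, 0.01]
contact_force: [0.2, -1.0, -1.9]
grip_width: 0.457
t 18.0 tcp [0.4539 0.0244 0.407 ] F [ 0.2 -1.  -1.9] grip 39.7 q [-0.19  0.29  1.84 -0.02  0.99  1.17]
shift [-0.1   0.06  0.54] turn [ 0.13  0.08 -9.67]
```

```bash
python3 -m crank '[[30,0,0,0,0,0,-1],[30,0,0,0,0,0,-1],[30,0,0,0,0,0,-1],[30,0,0,0,0,0,-1],[30,0,0,0,0,0,-1],[30,0,0,0,0,0,-1],[30,0,0,0,0,0,-1],[30,0,0,0,0,0,-1],[30,0,0,0,0,0,-1],[30,0,0,0,0,0,-0.7],[30,0,0,0,0,0,0]]'; python3 -m crank '[[30,0,0,0,0,1,0],[30,0,0,0,0,1,0],[30,0,0,0,0,1,0],[30,0,0,0,0,1,0],[30,0,0,0,0,1,0]]';python3 -c "
from m import *
go([.45,0.02,.38],90)
print(R.from_quat(arm.get_state()['tool_rot']).as_matrix().round(2))"
```

```text
t: 19.1
tcp_pos: [0.4497, 0.0248, 0.3992]
tool_rot: [0.697, 0.717, -0.008, 0.008]
contact_force: [0.0, 0.6, -2.0]
grip_width: 0.45
t: 19.6
tcp_pos: [0.4485, 0.026, 0.3981]
tool_rot: [0.662, 0.667, 0.238, -0.244]
contact_force: [-0.3, 0.1, -3.1]
grip_width: 0.457
t 19.6 tcp [0.4485 0.026  0.3981] F [-0.3  0.1 -3.1] grip 39.7 q [-0.36  0.35  1.89  0.67  1.28 -0.7 ]
shift [-0.32  0.03  0.2 ] turn [-0.07 -4.98  0.05]
[[-0.    1.   -0.01]
 [ 0.77  0.01  0.64]
 [ 0.64 -0.01 -0.77]]
```

Every joint is well within its range and the tilt is progressing cleanly, so I'll continue it.

```bash
python3 -m crank '[[30,0,0,0,0,1,0],[30,0,0,0,0,1,0],[30,0,0,0,0,1,0],[30,0,0,0,0,1,0],[30,0,0,0,0,1,0],[30,0,0,0,0,1,0],[30,0,0,0,0,0.2,0],[30,0,0,0,0,0,0]]';python3 -c "
from m import *
go([.45,0.02,.215],Rt=np.array([[0,1,0],[0,0,1],[1,0,0.]]))
print(R.from_quat(arm.get_state()['tool_rot']).as_matrix().round(2))"
```

```text
t: 20.4
tcp_pos: [0.4494, 0.0233, 0.394]
tool_rot: [0.511, 0.487, 0.493, -0.509]
contact_force: [-0.1, -0.7, -1.8]
grip_width: 0.459
t 20.4 tcp [0.4494 0.0233 0.394 ] F [-0.1 -0.7 -1.8] grip 39.9 q [-0.46  0.55  1.96  1.2   1.84 -0.95]
shift [-3.58  0.16 -0.08] turn [ 0.06 -0.02 -0.29]
[[ 0.04  1.    0.01]
 [-0.   -0.01  1.  ]
 [ 1.   -0.04  0.  ]]
```

```bash
python3 -m crank '[[30,-0.48,0,0,0,0,0],[30,-0.48,0,0,0,0,0],[30,-0.48,0,0,0,0,0],[30,-0.48,0,0,0,0,0],[30,-0.48,0,0,0,0,0],[30,-0.48,0,0,0,0,0],[30,-0.48,0,0,0,0,0],[30,0,0,0,0,0,0],[30,0,0,0,0,0,0]]';python3 - <<'E'
from m import *
go([.45,0.02,.21],Rt=np.array([[0,1,0],[0,0,1],[1,0,0.]]))
print(R.from_quat(arm.get_state()['tool_rot']).as_matrix().round(2))
im,d=arm.get_image('wrist');p=arm.camera_params('wrist');save('w9',im)
for n in ['holder_center','hole_floor']:
  for r in arm.place_of('wrist',n)[:1]: print(n,round(r['conf'],2),np.round(towld('wrist',r['position'],p['T']),3))
for c in ['top','scene']:
  im,d=arm.get_image(c)
  for n in ['holder_center','hole_floor','beaker_center','vial_center','timer_center','tape_center']:
    for r in arm.place_of(c,n)[:1]: print(c,n,round(r['conf'],2),np.round(towld(c,r['position']),3))
  if c=='scene': save('s9',cv2.resize(im[100:280,180:420],None,fx=3,fy=3,interpolation=cv2.INTER_CUBIC))
E
```

```text
t: 21.3
tcp_pos: [0.4466, 0.0205, 0.2211]
tool_rot: [0.52, 0.5, 0.48, -0.498]
contact_force: [0.7, -0.2, -1.7]
grip_width: 0.459
t 21.3 tcp [0.4466 0.0205 0.2211] F [ 0.7 -0.2 -1.7] grip 39.9 q [-0.47  0.91  2.    1.1   1.63 -1.33]
shift [-0.22  0.08 -0.  ] turn [ 0.02  0.3  -0.27]
[[ 0.04  1.    0.  ]
 [ 0.04 -0.    1.  ]
 [ 1.   -0.04 -0.04]]
holder_center 0.82 [0.444 0.189 0.209]
hole_floor 0.97 [0.445 0.185 0.191]
top holder_center 0.55 [0.448 0.189 0.207]
top hole_floor 0.71 [0.447 0.188 0.192]
top beaker_center 0.65 [ 0.649 -0.402  0.04 ]
top vial_center 0.43 [ 0.432 -0.444  0.027]
top timer_center 0.56 [ 0.565 -0.486  0.012]
top tape_center 0.83 [0.44  0.375 0.014]
scene hole_floor 0.54 [0.447 0.186 0.188]
scene beaker_center 0.73 [ 0.65  -0.4    0.036]
scene vial_center 0.41 [ 0.425 -0.451  0.024]
scene timer_center 0.74 [ 0.563 -0.485  0.006]
scene tape_center 0.75 [0.439 0.378 0.009]
```

View pics/w9.png

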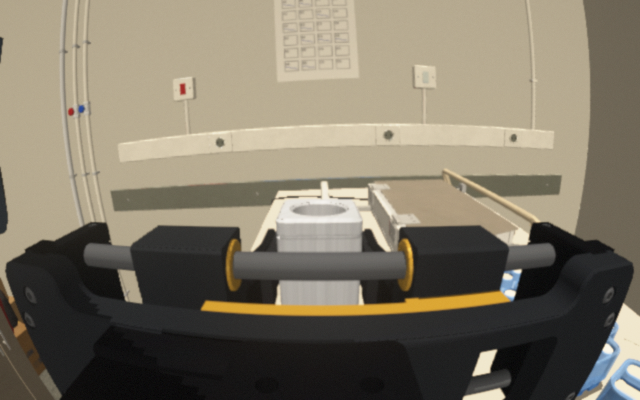

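View pics/s9.png

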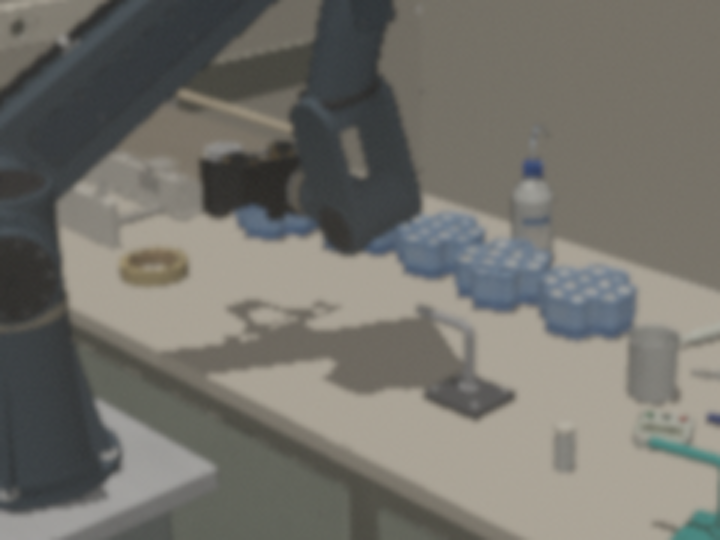

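The wrist view shows the mouth facing up at (318,210). The block is level in the jaws and clear of everything. I'll settle, check speed and hand in.

```bash
python3 -m crank '[[30,0,0,0,0,0,0],[30,0,0,0,0,0,0],[30,0,0,0,0,0,0]]'; python3 -c "
from h import *
s=arm.get_state();print(s['t'],abs(s['qd']).max(),s['tcp_pos'],s['grip_width']);print(arm.hand_in())"
```

```text
t: 22.45
tcp_pos: [0.4462, 0.0206, 0.2206]
tool_rot: [0.52, 0.5, 0.481, -0.498]
contact_force: [-0.1, 0.8, -2.5]
grip_width: 0.455
22.45 0.0021465723153621234 [0.44622298 0.02057686 0.22064559] 0.45523369898541877
the job is handed in; nothing more can be done
None
```

I picked up the holder, checked its hole on the grey gauge pin, drew it off, and turned it hole-up. It was still in the gripper when I handed the job in at 22.5 s. No verdict was reported.

- **Hole check:** The hole end faced +y. The network's hole-floor position and the wrist pictures agreed on this. The pin went in without contact until it bottomed about 3 mm past the depth I had predicted from the camera depth. I then pressed to 19 N, which tilted the tool about 2°, but the block did not slip in the jaws.
- **Last checks:** The hole is about 3° off vertical. The holder centre is about 21 cm above the bench and more than 30 cm from the pin tip. The grip opening is 39.6 mm on the 40 mm block, at 40 N, and the joints are at rest (at most 0.002 rad/s).
- **Bystanders:** Beaker, vial, timer and tape roll all measure within 1 cm of where they started. The exception is the scene camera's first tape reading, which had matched the beaker instead; the top camera's tape readings agree.
- **What went wrong:** My first two tries at tilting the holder upright ran joint 6 up to the end of its range (about 2.85 rad). I turned the tool the other way and the third tilt went through cleanly.

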